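Slide the bell aside and flip the card box open

ROBOT

A 6-joint arm with a two-finger parallel gripper is mounted at the origin on the work surface; the furniture and walls round the work are solid. World frame = base frame: x ahead of the robot, y to its left, z up, the work surface at z = 0. Lengths are in m, angles in rad, forces in N, time in s.
With the tool pointing down it reaches from about 0.4 to 0.825 m from the base axis. Payload 7 kg.
Tool frame: the origin (TCP) lies on the centre line of the jaws, within the pads' length; the fingertips stand 14 mm ahead of it and the grasp point (between the pads) lies 5 mm behind it; z points along the fingers, y is the line along which they close (so a half turn about z gives the same grasp; the last joint's range is limited). The gripper opens to 88 mm and grips with 3 to 60 N. Pads are 19 mm wide; open, the fingers measure 130 mm over their backs; the gripper's body (78 mm by 193 mm) begins 47 mm behind the grasp point.
Start: joints at [1.425, 0.359, 0.012, 0, -1.224, -0.288], TCP at [0.284, 0.612, 0.241] pointing down, gripper open.
Joint ranges: [-3.07, 3.07], [-1.43, 2.12], [-1.02, 1.25], [-3.03, 1.67], [-3.05, -0], [-3.03, 3.03]. Speed limits (rad/s): [2.39, 2.39, 3.01, 3.14, 3.14, 3.14].

INTERFACE

Orientations are given as [roll, pitch, yaw] about the fixed x, y, z axes, in that order (R = Rz(yaw) Ry(pitch) Rx(roll)).
In Python, from station import arm gives the robot as it stands.
- The arm moves only by the tool move_arm, never from a script. Its argument "rows" is a list of rows, each an object with "translation": the shift along the tool's x, y, z in cm, a list of three; "rot": the turn, a rotation vector about the tool's x, y, z in degrees, a list of three; "hand": the closure, from 0 (fully open) to 1 (shut). A call has 1 to 8 rows; each row is the pose to reach, as a shift and turn from the pose commanded when the call began, along the tool's axes at that moment; what a row does not reach only later rows make up. A row lasts 1/12 s, in which the tool goes at most 41.7 mm and 7.16 degrees, less where a joint would pass 70% of its speed; a pose out of reach is approached as far as the arm can. A call with a gripper value outside its range is refused whole. The fingers move at their own pace and stop on an object; "squeeze" is the grip in N (left out, the last holds). Time passes only in rows, so rows that repeat a pose let the fingers close. It gives the time, the measured TCP pose, the force, the opening and the grip force at its end, in the units of the state.
- arm.get_state(): the state, without advancing time (a new reading comes with each control period).
- arm.grab_frame(name): name is "side" or "top"; returns (picture, depth): 420x560x3 uint8, red, green, blue; 420x560 float32, m along the optical axis (not along the pixel's ray), 0 where there is no reading.
- arm.camera_params(name): a dict with "vfov" (degrees; the focal length in pixels is half the picture's height over the tangent of half this angle, whatever the lens; pixels are square), "cx", "cy" (the principal point, pixels), "position" and "orientation" of the camera in the world. Camera axes: x right, y down, z forward; pixel columns grow to the right and rows downward; lengths in m; the calibration is good to about 2 mm. A picture is of the moment at which its call begins. camera_params takes no time and is no camera call.
- arm.job_done(): hands the job in; it is judged then, once.
Trained networks look in the newest picture that a camera, given by its name, has taken for a name from the list of things; names that differ only in an ending like _2 or _b are one class to them, and where a whole thing is asked for, a point or a joint stands for the part that bears it (a point fixed in the world has none). Each returns a list of dicts, best first, with "p" (0 to 1); they miss things now and then, are a little off and sometimes report something else, mostly with a low value. They report only what shows in the picture. A call takes as long as a camera call.
- arm.search_frame(label, camera): "point" ([x, y, z] in m, in the coordinates of the camera as it stood for that picture, good to about 4 mm: the middle of the surface that is visible of it).
- arm.pinpoint(label, camera): "point" ([x, y, z] in m, in the coordinates of the camera as it stood for that picture, good to about 4 mm: a listed point, or the origin of a listed thing).
The state is a dict: "t": time; "q": joint angles; "qd": joint speeds; "joint_efforts": joint torques, N m; "eef_pos": TCP position; "ee_rot": TCP orientation; "force": force on the tool from outside, world axes, zero at the start; "moment": the same for the moment, N m; "width": finger opening in m; "gripper_force": force on a finger pad.
Only numpy, scipy, OpenCV 4.12 (cv2) and the standard library are available. Lean on these libraries where they do the work, as an engineer would, in place of code of your own. Each camera call takes 0.05 s, during which the arm holds its last target. There are 200 camera calls.

TASK

The desk bell blocks the pull tab of the card box: push the bell sideways along the desk, to either side, until no part of it stands in front of the box. Then push the box's lid up from under its tab with a fingertip and flip it over past upright, so that it leans back and stays open by itself. Do not pick up, grip or tip anything; leave the box where it stands and the other things on the desk alone.

Things in the scene. Friction and masses are not known exactly. Their poses are not given: they have to be found in the camera images.
- card_box: maroon card box, 112 (x) x 91 (y) x 51 (z) mm shut, loose, 0.9 kg, friction 0.6. Origin: centre of its underside. Front with tab faces its -x (roughly to the robot), hinge along its +x top edge, parallel to its y. Front wall face x = -53, side walls y = +-44 mm; lid: 2 mm plate, underside at z = 49, x -55 to +56, y +-46 mm (its printed rim is only looks). Cards inside are fixed.
- card_box_lid (a joint): lid angle in rad: 0 shut (at the start), 1.57 upright, 1.92 leaning back on its stop. Easy hinge, no spring or stay: below about 1.55 the lid falls shut, beyond about 1.6 it falls back to the stop and stays. Lid and tab weigh 30 g.
- tab_end (a point): middle of the free front end of the flat steel pull tab on the lid's front edge. The tab is 36 mm wide (y), 3 mm thick and stands out 20 mm in front of the lid (to x = -75 mm of the box when shut); this point is at mid-thickness, 50.5 mm above the desk when shut. It moves with the lid, 131 mm from the hinge line.
- lid_hinge (a point): middle of the lid's hinge line, fixed on the box at its x = +56 mm, y = 0, z = 49 mm; axes as the box.
- desk_bell: counter bell: white dome (76 mm across) on a round black base 86 mm across and 12 mm high; 64 mm high with its knob, 0.18 kg, loose, friction 0.6. Origin: centre of its underside. At the start it stands 5 to 20 mm in front of the box, partly under the tab. It is clear of the box's front when its centre is 90 mm or more to the box's left or right (along the box's y).
- glue_stick: upright glue stick, 28 mm across, 88 mm high, about 90 mm to the left (+y) of the box's centre. Leave alone. Origin: centre of its underside.
- tape_roll: roll of white tape lying flat, 64 mm across, 18 mm high, about 100 mm to the right (-y) of the box's centre. Leave alone. Origin: centre of its underside.
- tally_counter: round hand tally counter, 76 x 51 x 23 mm, at the right edge of the desk. Leave alone. Origin: centre of its underside.

How it is judged:
By the outcome, as a careful person would: the job done as asked, in the order asked, and still so for the second after the job is handed in, with the robot touching nothing.
It also fails if it takes over 58 s, if anything falls off the work surface, if the arm or the gripper's body presses on something with over 40 N, if the wrist force passes 120 N, or if a joint passes its speed limit or range.

## Working session

There is one attempt and no reset: what is moved stays moved. The work goes in short steps, Python scripts to look and compute and a tool call to move; the robot and the scene stay as the last step left them, time stands still between calls to the robot, and variables do not carry over. Pictures are saved under pics/ and viewed, at most 10 in all, crops included, and the job is handed in when it is done.

Besides the shell and the picture viewer there is one more tool, called after "Request:" by a JSON object that holds its "fn" and its "kwargs". move_arm: Moves the arm, as the interface text tells. Its arguments: {"type":"object","properties":{"rows":{"type":"array","items":{"type":"object","properties":{"translation":{"type":"array","items":{"type":"number"}},"rot":{"type":"array","items":{"type":"number"}},"hand":{"type":"number"}}}},"squeeze":{"type":"number"}},"required":["rows"]}

```bash
mkdir -p pics; cat > h.py <<'E'
import numpy as np, cv2
from scipy.spatial.transform import Rotation as R
from station import arm
def cam(n):
    p=arm.camera_params(n); o=np.array(p["orientation"],float)
    M=R.from_euler('xyz',o).as_matrix() if o.size==3 else (o.reshape(3,3) if o.size==9 else R.from_quat(o).as_matrix())
    return p,M
def w(n,pt):
    p,M=cam(n); return np.array(p["position"])+M@np.array(pt)
def shot(n,f):
    a,d=arm.grab_frame(n); cv2.imwrite(f,cv2.cvtColor(a,cv2.COLOR_RGB2BGR)); return a,d
def cloud(n,d):
    p,M=cam(n); f=210/np.tan(np.radians(p["vfov"])/2)
    v,u=np.mgrid[:420,:560]; P=np.stack([(u-p["cx"])/f*d,(v-p["cy"])/f*d,d],-1)
    return P@M.T+np.array(p["position"])
E
python3 - <<'E'
from h import *
s=arm.get_state(); print(s)
for n in("side","top"):
    print(arm.camera_params(n)); a,d=shot(n,f"pics/{n}0.png"); np.save(n+"0.npy",cloud(n,d))
    for l in["card_box","tab_end","lid_hinge","desk_bell","glue_stick","tape_roll","tally_counter"]:
        print(n,l,[(np.round(w(n,r["point"]),4).tolist(),round(r["p"],2)) for r in arm.pinpoint(l,n)[:2]])
E
```

```text
{'t': 0.0, 'q': array([ 1.42509938e+00,  3.59373533e-01,  1.10659202e-02, -3.44303241e-04,
       -1.22407065e+00, -2.88106050e-01]), 'qd': array([ 0.00056755,  0.00150534, -0.00097204,  0.00069638, -0.00058532,
       -0.00042642]), 'joint_efforts': array([-3.95219777e-04, -5.82717597e+01,  2.93045783e+01,  6.99737549e+00,
        6.94096714e-03, -1.48094314e-04]), 'eef_pos': array([0.28354605, 0.61205758, 0.23963541]), 'ee_rot': array([ 3.13998395e+00, -1.39200754e-04, -4.33920141e-01]), 'force': array([-0.32624135, -0.02700598,  0.75915805]), 'moment': array([ 0.02811946, -0.01174258,  0.010327  ]), 'gripper_force': 0.0, 'width': 0.0877147179087102}
{'vfov': 50.76553714167982, 'cx': 283.83122711071735, 'cy': 206.21336522279103, 'position': array([0.31394157, 0.59730121, 0.667079  ]), 'orientation': array([-2.29508981, -0.00475399, -2.81701273])}
side card_box [([0.5659, -0.0495, -0.0043], 0.8)]
side tab_end [([0.4884, -0.0316, 0.0509], 0.76)]
side lid_hinge []
side desk_bell [([0.456, -0.0288, -0.003], 0.91)]
side glue_stick [([0.4596, -0.3002, -0.0045], 0.3)]
side tape_roll [([0.5208, -0.1452, -0.0033], 0.91)]
side tally_counter [([0.4595, -0.2975, -0.0046], 0.77), ([0.5633, -0.0507, -0.0049], 0.72)]
{'vfov': 45.12635790873729, 'cx': 266.5594636679122, 'cy': 209.95398458230156, 'position': array([ 0.40807601, -0.08509157,  1.08257656]), 'orientation': array([-3.01493086e+00, -2.60359365e-03, -1.58917649e+00])}
top card_box [([0.5566, -0.0485, 0.0015], 0.59)]
top tab_end [([0.4849, -0.032, 0.051], 0.65)]
top lid_hinge [([0.6163, -0.0573, 0.0487], 0.82)]
top desk_bell [([0.4525, -0.0304, 0.0016], 0.91)]
top glue_stick [([0.5893, 0.0356, 0.0026], 0.68)]
top tape_roll [([0.4513, -0.031, 0.0017], 0.48)]
top tally_counter [([0.4543, -0.2957, 0.001], 0.97)]
```

View pics/top0.png

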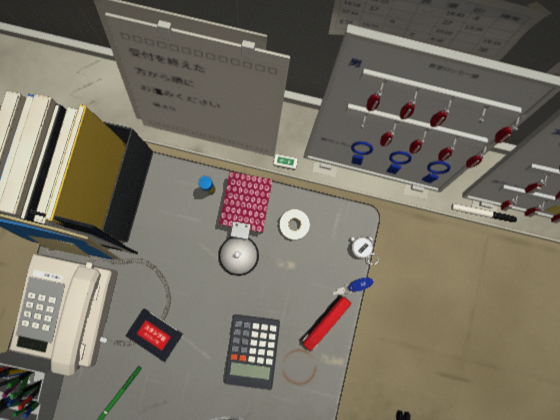

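View pics/side0.png

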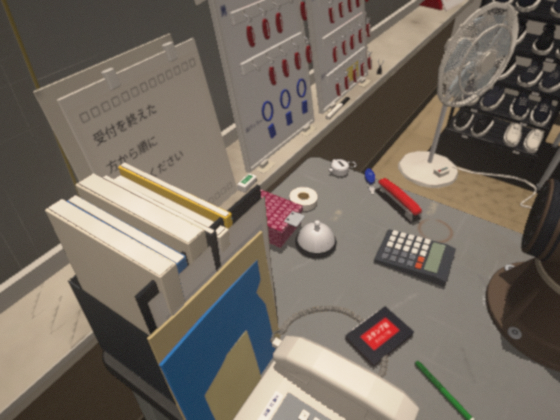

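```bash
python3 - <<'E'
from h import *
P=np.load("top0.npy"); a=cv2.imread("pics/top0.png").astype(int)
z=P[...,2]; x,y=P[...,0],P[...,1]
m=(z>.044)&(z<.06)&(x>.47)&(x<.7)&(abs(y+.05)<.1)&(a[...,2]>a[...,1]*1.5)
r=cv2.minAreaRect(P[m][:,:2].astype(np.float32)*1000);print("lid",r,m.sum(),np.median(z[m]))
print(cv2.boxPoints(r))
m=(z>.02)&(z<.07)&(x>.40)&(x<.5)&(abs(y+.03)<.06); print("bell",P[m].min(0),P[m].max(0))
m=(z>.06)&(z<.1)&(x>.5)&(x<.7)&(abs(y-.04)<.04); print("glue",P[m].min(0),P[m].max(0))
m=(z>.008)&(z<.03)&(x>.47)&(x<.6)&(y<-.1)&(y>-.22); print("tape",P[m].min(0),P[m].max(0))
m=(z>.01)&(x>.2); print("all",P[m].min(0),P[m].max(0))
E
```

```text
lid ((558.7884521484375, -46.922767639160156), (91.32488250732422, 111.93006134033203), 78.6767807006836) 2031 0.05115608830051577
[[ 494.94727   -80.70802 ]
 [ 604.6986   -102.68477 ]
 [ 622.62964   -13.137512]
 [ 512.8783      8.839233]]
bell [ 0.41371314 -0.08010819  0.02000392] [0.49963218 0.00688426 0.0671172 ]
glue [0.58038648 0.00065439 0.06016771] [0.69996394 0.04589367 0.09517124]
tape [ 0.4824815  -0.21939212  0.00875184] [ 0.59999468 -0.11622141  0.029987  ]
all [ 0.20000869 -0.70654564  0.01000216] [0.94658735 0.49015495 1.08257656]
```

The top view shows the bell at px (238,255), directly in front of the box at (247,200). The glue stick is at (205,183) and the tape at (294,223). The side view confirms this layout, with the books and phone near the arm's start. The lid fit (91.3 x 111.9 mm, z 51) matches the given sizes and gives a box yaw of about -11.3°. I'll push the bell left, and first check how high things stand along the transit corridor.

```bash
cat >> h.py <<'E'
C=np.array([.559,-.047]); YAW=np.radians(-11.3)
bx=np.array([np.cos(YAW),np.sin(YAW)]); by=np.array([-bx[1],bx[0]])
def B(x,y,z): return np.r_[C+x*bx+y*by,z]
def inB(p): d=np.array(p[:2])-C; return np.round([d@bx,d@by],4)
def rel(target,Rt,s=None):
    s=s or arm.get_state(); R0=R.from_euler('xyz',s["ee_rot"])
    return np.round(R0.inv().apply(np.array(target)-s["eef_pos"])*100,2), np.round(np.degrees((R0.inv()*Rt).as_rotvec()),1)
down=lambda deg: R.from_euler('xyz',[np.pi,0,np.radians(deg)])
E
python3 - <<'E'
from h import *
P=np.load("top0.npy");S=np.load("side0.npy")
Q=np.vstack([P.reshape(-1,3),S.reshape(-1,3)])
for y in np.arange(-.1,.7,.1):
  print(round(y,1),[ (round(x,2),round(float(np.percentile(q,98)),2)) for x in np.arange(.2,.75,.1) if len(q:=Q[(abs(Q[:,1]-y)<.05)&(abs(Q[:,0]-x)<.05)][:,2])>5])
print(inB([.4535,-.03]),inB([.591,.034]),inB([.5208,-.1452]))
t=B(-.109,-.085,.12);print(t,rel(t,down(-101.3)),rel([.40,.2,.3],down(-70)))
E
```

```text
-0.1 [(np.float64(0.2), 0.02), (np.float64(0.3), 0.02), (np.float64(0.4), 1.08), (np.float64(0.5), 0.05), (np.float64(0.6), 0.05), (np.float64(0.7), 0.36)]
0.0 [(np.float64(0.2), 0.02), (np.float64(0.3), 0.02), (np.float64(0.4), 0.05), (np.float64(0.5), 0.05), (np.float64(0.6), 0.09), (np.float64(0.7), 0.33)]
0.1 [(np.float64(0.2), 0.01), (np.float64(0.3), 0.02), (np.float64(0.4), 0.01), (np.float64(0.5), 0.0), (np.float64(0.6), 0.0), (np.float64(0.7), 0.23)]
0.2 [(np.float64(0.2), 0.01), (np.float64(0.3), 0.03), (np.float64(0.4), 0.09), (np.float64(0.5), 0.31), (np.float64(0.6), 0.31), (np.float64(0.7), 0.32)]
0.3 [(np.float64(0.2), 0.13), (np.float64(0.3), 0.11), (np.float64(0.4), 0.1), (np.float64(0.5), 0.32), (np.float64(0.6), 0.33), (np.float64(0.7), 0.32)]
0.4 [(np.float64(0.2), 0.16), (np.float64(0.3), 0.09), (np.float64(0.4), 0.06), (np.float64(0.5), 0.32), (np.float64(0.6), 0.32), (np.float64(0.7), 0.03)]
0.5 [(np.float64(0.2), 0.03), (np.float64(0.3), 0.02)]
0.6 [(np.float64(0.3), 0.67)]
[-0.1068 -0.004 ] [0.0155 0.0857] [-0.0182 -0.1038]
[ 0.43545758 -0.10899412  0.12      ] (array([44.1 , 59.08, 12.06]), array([ 0. ,  0. , 76.4])) (array([27.89, 32.54, -5.94]), array([-0. ,  0. , 45.1]))
```

Request:
{"fn": "move_arm", "kwargs": {"rows": [{"translation":[0,0,-4],"rot":[0,0,0],"hand":0.8},{"translation":[0,0,-8],"rot":[0,0,0],"hand":0.8},{"translation":[0,0,-12],"rot":[0,0,0],"hand":0.8},{"translation":[0,0,-16],"rot":[0,0,0],"hand":0.8},{"translation":[3,4,-18],"rot":[0,0,6],"hand":0.8},{"translation":[6,7.5,-18],"rot":[0,0,12],"hand":0.8},{"translation":[9,10.5,-18],"rot":[0,0,18],"hand":0.8},{"translation":[11.5,13.5,-18],"rot":[0,0,23],"hand":0.8}]}}

```text
t: 1.47
eef_pos: [0.3277, 0.4535, 0.421]
ee_rot: [-3.141, 0.0, -0.84]
force: [1.6, 0.3, 0.8]
width: 0.0395
gripper_force: 0.0
```

Request:
{"fn": "move_arm", "kwargs": {"rows": [{"translation":[4,1,0],"rot":[0,0,6],"hand":0.8},{"translation":[8,2,0],"rot":[0,0,12],"hand":0.8},{"translation":[12,3,0],"rot":[0,0,18],"hand":0.8},{"translation":[15.5,4.5,0],"rot":[0,0,23],"hand":0.8}]}}

```text
t: 1.8
eef_pos: [0.3989, 0.3079, 0.4207]
ee_rot: [-3.141, 0.0, -1.242]
force: [1.1, 0.6, 0.4]
width: 0.0184
gripper_force: 0.0
```

```bash
python3 - <<'E'
from h import *
s=arm.get_state();print(s['t'],s['eef_pos'],s['ee_rot'],s['width'],s['q'])
for t in([.42,.1,.40],B(-.109,-.085,.30),B(-.109,-.085,.12)):print(t,rel(t,down(-101.3)))
E
```

```text
1.8 [0.39886188 0.30790982 0.42067846] [-3.14101934e+00  2.47854469e-04 -1.24199950e+00] 0.018367209009967973 [ 1.04805592e+00  3.94414346e-03 -2.99549661e-02  1.91366997e-04
 -1.53630263e+00 -7.19265705e-01]
[0.42, 0.1, 0.4] (array([20.36,  4.71,  2.06]), array([-0. ,  0. , 30.1]))
[ 0.43545758 -0.10899412  0.3       ] (array([40.64, 10.01, 12.05]), array([-0. ,  0. , 30.1]))
[ 0.43545758 -0.10899412  0.12      ] (array([40.65, 10.02, 30.05]), array([-0. ,  0. , 30.1]))
```

Request:
{"fn": "move_arm", "kwargs": {"rows": [{"translation":[4,1,0],"rot":[0,0,4],"hand":0.8},{"translation":[8,2,0],"rot":[0,0,8],"hand":0.8},{"translation":[12,3,0],"rot":[0,0,12],"hand":0.8},{"translation":[16,4,0],"rot":[0,0,16],"hand":0.8},{"translation":[20,5,0],"rot":[0,0,20],"hand":0.8},{"translation":[24,6,0],"rot":[0,0,24],"hand":0.8},{"translation":[28,7,1],"rot":[0,0,28],"hand":0.8},{"translation":[31.5,7.8,3],"rot":[0,0,30],"hand":0.8}]}}

```text
t: 2.47
eef_pos: [0.4281, -0.0153, 0.3929]
ee_rot: [-3.136, 0.002, -1.764]
force: [1.9, 0.3, -0.3]
width: 0.0175
gripper_force: 0.0
```

Request:
{"fn": "move_arm", "kwargs": {"rows": [{"translation":[3,0,3],"rot":[0,0,0],"hand":0.8},{"translation":[6,0,6],"rot":[0,0,0],"hand":0.8},{"translation":[8,0,9.5],"rot":[0,0,0],"hand":0.8},{"translation":[9,0,13.5],"rot":[0,0,0],"hand":0.8},{"translation":[9,0,17],"rot":[0,0,0],"hand":0.8},{"translation":[9,0,20],"rot":[0,0,0],"hand":0.8},{"translation":[9,0,20],"rot":[0,0,0],"hand":0.8}]}}

```text
t: 3.05
eef_pos: [0.4069, -0.1021, 0.1856]
ee_rot: [3.133, -0.002, -1.762]
force: [-1.1, -0.6, -0.7]
width: 0.0174
gripper_force: 0.0
```

```bash
python3 - <<'E'
from h import *
s=arm.get_state();print(s['t'],s['eef_pos'],s['ee_rot'],s['width'],s['q'])
for t in(B(-.110,-.085,.05),B(-.110,-.085,.022),B(-.110,-.055,.022),B(-.125,.05,.022)):print(t,rel(t,down(-101.3)))
E
```

```text
3.05 [ 0.40691351 -0.10212443  0.18561919] [ 3.13301582e+00 -1.90307317e-03 -1.76232360e+00] 0.017364629731413932 [ 0.22721501 -0.02235136 -0.59259882 -0.00206622 -1.00915944 -0.4176425 ]
[ 0.43447697 -0.10879817  0.05      ] (array([ 0.1 , -2.95, 13.54]), array([ 0.5, -0.1,  0.3]))
[ 0.43447697 -0.10879817  0.022     ] (array([ 0.1 , -2.97, 16.34]), array([ 0.5, -0.1,  0.3]))
[ 0.44035535 -0.07937973  0.022     ] (array([-2.9 , -2.99, 16.33]), array([ 0.5, -0.1,  0.3]))
[0.44622047 0.026524   0.022     ] (array([-13.41,  -1.55,  16.32]), array([ 0.5, -0.1,  0.3]))
```

Request:
{"fn": "move_arm", "kwargs": {"rows": [{"translation":[0,-3,3],"rot":[0,0,0],"hand":0.8},{"translation":[0,-3,6.5],"rot":[0,0,0],"hand":0.8},{"translation":[0,-3,10],"rot":[0,0,0],"hand":0.8},{"translation":[0,-3,13],"rot":[0,0,0],"hand":0.8},{"translation":[0,-3,15],"rot":[0,0,0],"hand":0.8},{"translation":[0,-3,16],"rot":[0,0,0],"hand":0.8},{"translation":[0,-3,16.2],"rot":[0,0,0],"hand":0.8},{"translation":[0,-3,16.2],"rot":[0,0,0],"hand":0.8}]}}

```text
t: 3.72
eef_pos: [0.4413, -0.1069, 0.0292]
ee_rot: [-3.141, -0.0, -1.759]
force: [0.1, 0.3, 0.5]
width: 0.0179
gripper_force: 0.0
```

```bash
python3 - <<'E'
from h import *
s=arm.get_state();print(s['t'],s['eef_pos'],inB(s['eef_pos']),s['ee_rot'],s['width'],s['force'])
for t in(B(-.110,-.085,.022),B(-.110,-.055,.022),B(-.125,.05,.022)):print(t,rel(t,down(-101.3)))
E
```

```text
3.7167 [ 0.44129456 -0.10692703  0.02922729] [-0.1037 -0.0818] [-3.14139626e+00 -2.89026144e-04 -1.75936900e+00] 0.017864510135954137 [0.13174144 0.25807852 0.51142466]
[ 0.43447697 -0.10879817  0.022     ] (array([0.31, 0.63, 0.72]), array([-0. , -0. ,  0.5]))
[ 0.44035535 -0.07937973  0.022     ] (array([-2.69,  0.61,  0.72]), array([-0. , -0. ,  0.5]))
[0.44622047 0.026524   0.022     ] (array([-13.2 ,   2.02,   0.72]), array([-0. , -0. ,  0.5]))
```

Request:
{"fn": "move_arm", "kwargs": {"rows": [{"translation":[0,0.6,0.4],"rot":[0,0,0],"hand":0.8},{"translation":[-0.8,0.6,0.7],"rot":[0,0,0],"hand":0.8},{"translation":[-1.6,0.6,0.7],"rot":[0,0,0],"hand":0.8},{"translation":[-2.2,0.7,0.7],"rot":[0,0,0],"hand":0.8},{"translation":[-2.8,0.8,0.7],"rot":[0,0,0],"hand":0.8},{"translation":[-3.4,0.9,0.7],"rot":[0,0,0],"hand":0.8},{"translation":[-4.0,1.0,0.7],"rot":[0,0,0],"hand":0.8},{"translation":[-4.6,1.1,0.7],"rot":[0,0,0],"hand":0.8}]}}

```text
t: 4.38
eef_pos: [0.4382, -0.0593, 0.0218]
ee_rot: [-3.141, -0.0, -1.76]
force: [0.2, -3.5, 2.4]
width: 0.0177
gripper_force: 2.3
```

```bash
python3 - <<'E'
from h import *
s=arm.get_state();print(s['t'],s['eef_pos'],inB(s['eef_pos']),s['ee_rot'],s['width'],s['force'])
shot("top","pics/top1.png");shot("side","pics/side1.png")
for n in("top","side"):
  for l in("desk_bell","card_box"):
    print(n,l,[(inB(w(n,r["point"])),round(r["p"],2)) for r in arm.pinpoint(l,n)[:2]])
E
```

```text
4.3833 [ 0.43818632 -0.05934979  0.02180839] [-0.1161 -0.0358] [-3.14136051e+00 -1.25323241e-04 -1.75992564e+00] 0.0177035662384483 [ 0.21602947 -3.48044075  2.3658111 ]
top desk_bell []
top card_box [(array([0.0009, 0.0011]), 0.92)]
side desk_bell [(array([-0.1066,  0.0149]), 0.93)]
side card_box [(array([0.006 , 0.0017]), 0.83)]
```

Request:
{"fn": "move_arm", "kwargs": {"rows": [{"translation":[0.8,0,0],"rot":[0,0,0],"hand":0.8},{"translation":[0.8,-0.6,0],"rot":[0,0,0],"hand":0.8},{"translation":[0.2,-0.6,0],"rot":[0,0,0],"hand":0.8},{"translation":[-0.5,-0.6,0],"rot":[0,0,0],"hand":0.8},{"translation":[-1.2,-0.6,0],"rot":[0,0,0],"hand":0.8},{"translation":[-1.9,-0.6,0],"rot":[0,0,0],"hand":0.8},{"translation":[-2.6,-0.5,0],"rot":[0,0,0],"hand":0.8},{"translation":[-3.3,-0.4,0],"rot":[0,0,0],"hand":0.8}]}}

```text
t: 5.35
eef_pos: [0.4482, -0.0274, 0.0215]
ee_rot: [3.141, -0.0, -1.76]
force: [0.2, -2.0, -0.9]
width: 0.0176
gripper_force: 0.7
```

Request:
{"fn": "move_arm", "kwargs": {"rows": [{"translation":[-0.7,0.1,0],"rot":[0,0,0],"hand":0.8},{"translation":[-1.4,0.3,0],"rot":[0,0,0],"hand":0.8},{"translation":[-2.1,0.5,0],"rot":[0,0,0],"hand":0.8},{"translation":[-2.8,0.7,0],"rot":[0,0,0],"hand":0.8}]}}

```text
t: 5.68
eef_pos: [0.4465, 0.0013, 0.0215]
ee_rot: [3.142, -0.0, -1.76]
force: [-0.3, -1.7, -0.2]
width: 0.0177
gripper_force: 0.7
```

```bash
python3 - <<'E'
from h import *
s=arm.get_state();print(s['t'],s['eef_pos'],inB(s['eef_pos']),s['force'])
shot("top","pics/top2.png");shot("side","pics/side2.png")
for n in("top","side"):
  for l in("desk_bell","card_box","glue_stick"):
    print(n,l,[(inB(w(n,r["point"])),round(r["p"],2)) for r in arm.pinpoint(l,n)[:2]])
E
```

```text
5.6833 [0.44647537 0.00134738 0.02154614] [-0.1198  0.0254] [-0.29694714 -1.70413395 -0.17631015]
top desk_bell []
top card_box [(array([-0.0013,  0.0022]), 0.7)]
top glue_stick [(array([0.0156, 0.0858]), 0.75)]
side desk_bell []
side card_box [(array([ 0.0063, -0.0001]), 0.82)]
side glue_stick []
```

View pics/side2.png

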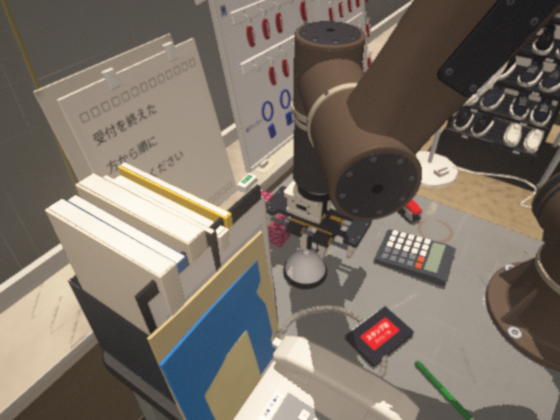

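The bell sits at px (305,268), still upright and just ahead of the fingers. It needs about 4 cm more.

Request:
{"fn": "move_arm", "kwargs": {"rows": [{"translation":[-0.7,0,0],"rot":[0,0,0],"hand":0.8},{"translation":[-1.4,0,0],"rot":[0,0,0],"hand":0.8},{"translation":[-2.1,0.1,0],"rot":[0,0,0],"hand":0.8},{"translation":[-2.8,0.2,0],"rot":[0,0,0],"hand":0.8},{"translation":[-3.3,0.3,0],"rot":[0,0,0],"hand":0.8},{"translation":[-3.7,0.3,0],"rot":[0,0,0],"hand":0.8},{"translation":[-2.5,0.3,0],"rot":[0,0,0],"hand":0.8},{"translation":[0,0.6,0],"rot":[0,0,0],"hand":0.8}]}}

```text
t: 6.75
eef_pos: [0.4425, 0.0033, 0.0218]
ee_rot: [-3.14, 0.001, -1.757]
force: [0.6, -1.5, 0.2]
width: 0.0177
gripper_force: 0.0
```

Request:
{"fn": "move_arm", "kwargs": {"rows": [{"translation":[2.5,1.5,-1],"rot":[0,0,0],"hand":1},{"translation":[3,2,-5],"rot":[0,0,0],"hand":1},{"translation":[3,2,-9],"rot":[0,0,0],"hand":1},{"translation":[3,2,-13],"rot":[0,0,0],"hand":1},{"translation":[3,2,-17],"rot":[0,0,0],"hand":1},{"translation":[4,2,-20],"rot":[0,0,0],"hand":1},{"translation":[6,2,-20],"rot":[0,0,0],"hand":1},{"translation":[9,2,-20],"rot":[0,0,0],"hand":1}]}}

```text
t: 7.42
eef_pos: [0.4054, -0.0825, 0.224]
ee_rot: [-3.136, 0.003, -1.758]
force: [0.5, 0.2, -0.7]
width: 0.0004
gripper_force: 0.0
```

```bash
python3 - <<'E'
from h import *
s=arm.get_state();print(s['t'],s['eef_pos'],inB(s['eef_pos']),s['q'],s['ee_rot'],s['width'])
shot("side","pics/side3.png");a,d=shot("top","pics/top3.png");np.save("top3.npy",cloud("top",d))
for n in("top","side"):
  for l in("desk_bell","card_box","glue_stick","tab_end","tape_roll"):
    print(n,l,[(inB(w(n,r["point"])),round(r["p"],2)) for r in arm.pinpoint(l,n)[:2]])
E
```

```text
7.4167 [ 0.40543263 -0.08249879  0.22403036] [-0.1436 -0.0649] [ 2.81201019e-01 -8.12148390e-02 -5.52131838e-01 -9.28973823e-05
 -1.09359137e+00 -4.68043418e-01] [-3.13601829e+00  2.91062061e-03 -1.75767302e+00] 0.00037927522453565574
top desk_bell [(array([-0.1313,  0.113 ]), 0.93)]
top card_box [(array([-0.0027, -0.0006]), 0.75), (array([0.0571, 0.0012]), 0.53)]
top glue_stick [(array([0.014 , 0.0849]), 0.7), (array([ 0.0573, -0.0028]), 0.37)]
top tab_end [(array([-0.0773, -0.0006]), 0.77)]
top tape_roll [(array([-0.0254, -0.1065]), 0.61)]
side desk_bell [(array([-0.1279,  0.1118]), 0.85)]
side card_box [(array([ 0.0072, -0.0025]), 0.75), (array([-0.0522, -0.267 ]), 0.4)]
side glue_stick []
side tab_end [(array([-0.0711, -0.0001]), 0.79)]
side tape_roll [(array([-0.0202, -0.1074]), 0.8)]
```

View pics/side3.png

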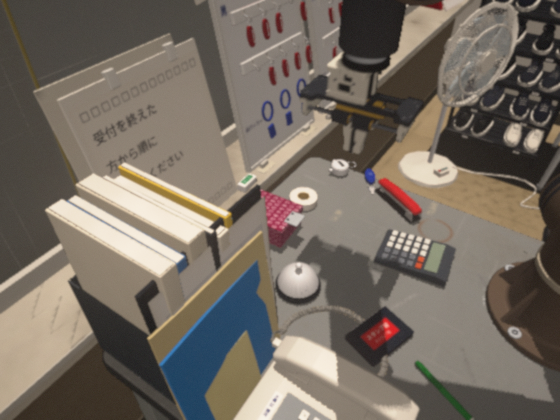

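The bell is upright and clear, at box frame (-0.13, +0.112), and the box hasn't moved. Next I'll fit the arm's simple kinematics, to check that a tilted approach can be reached.

```bash
cat > kin.py <<'E'
import numpy as np
from scipy.optimize import least_squares
D=[(.35937,.01107,.28355,.61206,.23964),(.00394,-.02995,.39886,.30791,.42068),(-.02235,-.5926,.40691,-.10212,.18562),(-.08121,-.55213,.40543,-.0825,.22403)]
def f(p):
    a1,L2,L3,e,k=p;o=[]
    for q2,q3,x,y,z in D:
        ph=q2-q3;r=np.hypot(x,y)
        o+=[a1+L2*np.sin(q2)+L3*np.cos(ph)+e*np.sin(ph)-r,k+L2*np.cos(q2)-L3*np.sin(ph)+e*np.cos(ph)-z]
    return o
E
python3 - <<'E'
from kin import *
s=least_squares(f,[0,.4,.4,0,.0]);print(s.x,np.round(s.fun*1000,1),np.linalg.svd(s.jac)[1])
E
```

```text
[ 0.04055052  0.55917709  0.46175815  0.00934105 -0.13282752] [-0.1  2.2  0.7 -0.6  2.3 -0.8 -2.8 -0.7] [3.43528296 2.81408621 0.39953643 0.28446234 0.197994  ]
```

```bash
cat >> kin.py <<'E'
def ff(p):
    a1,L2,L3,e,k,d=p;o=[]
    for q2,q3,x,y,z in D:
        ph=q2-q3;r=np.sqrt(x*x+y*y-d*d)
        o+=[a1+L2*np.sin(q2)+L3*np.cos(ph)+e*np.sin(ph)-r,k+L2*np.cos(q2)-L3*np.sin(ph)+e*np.cos(ph)-z]
    return o+[p[3]*.05]
E
python3 - <<'E'
from kin import *
s=least_squares(lambda p:ff(np.r_[p,.19]),[0,.4,.4,0,.0]);p=s.x;print(p,np.round(s.fun*1000,1))
from h import *
tip=B(-.064,-.006,.03)
a1,L2,L3,e,k=p
for a in(30,45,60):
  for Lt in(.2,.27,.34):
    for tz in (.02,.16):
      A=np.radians(a); T=tip.copy(); T[2]+=tz-.02
      if tz>.1: T[:2]+= .11*bx
      rp=np.sqrt(T[0]**2+T[1]**2-.19**2)-.014*np.cos(A); z=T[2]+.014*np.sin(A)
      wr,wz=rp-Lt*np.cos(A),z+Lt*np.sin(A)   # wrist
      g=lambda q:[a1+L2*np.sin(q[0])+L3*np.cos(q[0]-q[1])+e*np.sin(q[0]-q[1])-wr,k+Lt+L2*np.cos(q[0])-L3*np.sin(q[0]-q[1])+e*np.cos(q[0]-q[1])-wz]
      q=least_squares(g,[-.3,-.6]);print(a,Lt,tz,np.round(q.x,2),"q5",round(q.x[0]-q.x[1]-A,2),round(q.cost,5))
E
```

```text
[-1.84273246e-04  5.98293030e-01  4.65580081e-01 -3.19835201e-03
 -1.58464109e-01] [-0.5  0.1  0.7  0.2  2.6  0.  -2.8 -0.3 -0.2]
30 0.2 0.02 [ 0.37 -1.07] q5 0.92 0.0
30 0.2 0.16 [ 0.15 -0.71] q5 0.34 0.0
30 0.27 0.02 [ 0.52 -1.23] q5 1.23 0.0
30 0.27 0.16 [ 0.13 -0.86] q5 0.47 0.0
30 0.34 0.02 [ 1.87 -1.71] q5 3.07 0.0
30 0.34 0.16 [ 0.14 -1.01] q5 0.63 0.0
45 0.2 0.02 [ 0.26 -0.97] q5 0.44 0.0
45 0.2 0.16 [ 0.13 -0.6 ] q5 -0.05 0.0
45 0.27 0.02 [ 0.28 -1.08] q5 0.58 0.0
45 0.27 0.16 [ 0.09 -0.71] q5 0.02 0.0
45 0.34 0.02 [ 0.34 -1.2 ] q5 0.76 0.0
45 0.34 0.16 [ 0.05 -0.82] q5 0.09 0.0
60 0.2 0.02 [ 0.22 -0.85] q5 0.02 0.0
60 0.2 0.16 [ 0.16 -0.47] q5 -0.42 0.0
60 0.27 0.02 [ 0.2  -0.92] q5 0.08 0.0
60 0.27 0.16 [ 0.12 -0.55] q5 -0.38 0.0
60 0.34 0.02 [ 0.19 -1.  ] q5 0.14 0.0
60 0.34 0.16 [ 0.07 -0.62] q5 -0.35 0.0
```

In-plane forward tilt is ruled out by q5's upper limit of 0. Instead I'll tilt the hand sideways by 45° so the finger reaches under the tab from the right, then follow the lid's arc.

```bash
cat >> h.py <<'E'
tilt=down(-101.3)*R.from_rotvec([0,np.radians(-45),0])
def plan(pts,Rt=tilt):
    s=arm.get_state();print(s['t'],inB(s['eef_pos']),s['eef_pos'][2].round(4),'q',np.round(s['q'],2),'f',np.round(s['force'],1))
    for q in pts: print(q,*rel(B(*q),Rt,s))
E
python3 - <<'E'
from h import *
plan([(-.081,-.08,.22)])
print(tilt.as_matrix()[:,2])
E
```

```text
8.0167 [-0.1448 -0.0651] 0.2214 q [ 0.28 -0.08 -0.55 -0.   -1.09 -0.47] f [-0.  -0.2  0.4]
(-0.081, -0.08, 0.22) [ 1.54 -6.36  0.14] [  0.2 -45.    0.5]
[ 0.13855485  0.69339927 -0.70710678]
```

Request:
{"fn": "move_arm", "kwargs": {"rows": [{"translation":[0.5,-1,0],"rot":[0,-6,0],"hand":1},{"translation":[1,-2,0],"rot":[0,-12,0],"hand":1},{"translation":[1.5,-3,0],"rot":[0,-18,0],"hand":1},{"translation":[1.5,-4,0],"rot":[0,-24,0],"hand":1},{"translation":[1.5,-5,0],"rot":[0,-30,0],"hand":1},{"translation":[1.5,-6,0],"rot":[0,-36,0],"hand":1},{"translation":[1.5,-6.4,0],"rot":[0,-42,0],"hand":1},{"translation":[1.5,-6.4,0],"rot":[0,-45,0],"hand":1}]}}

```text
t: 8.68
eef_pos: [0.4651, -0.1111, 0.2203]
ee_rot: [3.14, 0.792, -1.763]
force: [-0.3, -0.8, -0.1]
width: 0.0006
gripper_force: 0.0
```

```bash
python3 - <<'E'
from h import *
plan([(-.081,-.065,.22),(-.081,-.065,.1),(-.081,-.055,.034)])
print(R.from_euler('xyz',arm.get_state()["ee_rot"]).as_matrix()[:,2])
E
```

```text
8.6833 [-0.0796 -0.0812] 0.2203 q [-0.47  0.27 -0.13 -0.76 -1.48  0.47] f [-0.3 -0.8 -0.1]
(-0.081, -0.065, 0.22) [-1.12  0.13  1.18] [0.3 0.4 0.2]
(-0.081, -0.065, 0.1) [7.42 0.12 9.61] [0.3 0.4 0.2]
(-0.081, -0.055, 0.034) [11.42  0.11 14.95] [0.3 0.4 0.2]
[ 0.13445429  0.69890978 -0.70245794]
```

Request:
{"fn": "move_arm", "kwargs": {"rows": [{"translation":[2,0.1,2.8],"rot":[0,0,0],"hand":1},{"translation":[4,0.1,5.5],"rot":[0,0,0],"hand":1},{"translation":[6,0.1,8],"rot":[0,0,0],"hand":1},{"translation":[8,0.1,10.5],"rot":[0,0,0],"hand":1},{"translation":[9.5,0.1,12.5],"rot":[0,0,0],"hand":1},{"translation":[10.5,0.1,13.8],"rot":[0,0,0],"hand":1},{"translation":[10.8,0.1,14.2],"rot":[0,0,0],"hand":1},{"translation":[10.8,0.1,14.2],"rot":[0,0,0],"hand":1}]}}

```text
t: 9.35
eef_pos: [0.4671, -0.0854, 0.0434]
ee_rot: [3.137, 0.786, -1.763]
force: [-0.5, -0.1, 0.7]
width: 0.0006
gripper_force: 0.0
```

```bash
python3 - <<'E'
from h import *
plan([(-.081,-.055,.034),(-.081,-.023,.034)])
a,_=shot("side","pics/side4.png"); c=a[120:300,200:420]; cv2.imwrite("pics/c4.png",cv2.resize(c[...,::-1],None,fx=3,fy=3,interpolation=2))
for n in("side",):
  for l in("card_box","tab_end"):
    print(n,l,[(inB(w(n,r["point"])),round(r["p"],2)) for r in arm.pinpoint(l,n)[:2]])
E
```

```text
9.35 [-0.0826 -0.0556] 0.0434 q [-0.44  0.5  -0.27 -0.83 -1.19  0.72] f [-0.5 -0.1  0.7]
(-0.081, -0.055, 0.034) [ 0.62 -0.16  0.71] [0.5 0.  0.2]
(-0.081, -0.023, 0.034) [-1.64 -0.19  2.97] [0.5 0.  0.2]
side card_box [(array([ 0.0076, -0.0018]), 0.98)]
side tab_end [(array([-0.0721,  0.0041]), 0.78)]
```

View pics/c4.png

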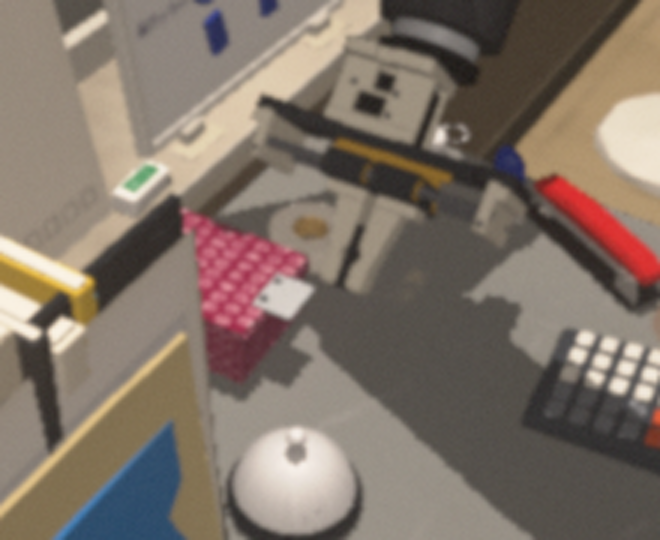

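The crop shows the closed fingers at about crop px (350,275), to the right of the tab at (285,298), with nothing touching. Next I lower them and slide under the tab.

Request:
{"fn": "move_arm", "kwargs": {"rows": [{"translation":[0.3,-0.1,0.4],"rot":[0,0,0],"hand":1},{"translation":[0.6,-0.2,0.7],"rot":[0,0,0],"hand":1},{"translation":[0.6,-0.2,0.7],"rot":[0,0,0],"hand":1},{"translation":[0,-0.2,1.3],"rot":[0,0,0],"hand":1},{"translation":[-0.6,-0.2,1.9],"rot":[0,0,0],"hand":1},{"translation":[-1.2,-0.2,2.5],"rot":[0,0,0],"hand":1},{"translation":[-1.6,-0.2,3],"rot":[0,0,0],"hand":1},{"translation":[-1.6,-0.2,3],"rot":[0,0,0],"hand":1}]}}

```text
t: 10.17
eef_pos: [0.4759, -0.0527, 0.0351]
ee_rot: [-3.141, 0.786, -1.759]
force: [-0.2, -0.3, 0.2]
width: 0.0004
gripper_force: 0.0
```

```bash
python3 - <<'E'
from h import *
pts=[]
for th in (0,.1,.25,.4,.55,.7,.85,1.0,1.15,1.3,1.45,1.57,1.7,1.78):
    r=.116+.005*min(th/.4,1); xf=.056-r*np.cos(th); zf=.049+r*np.sin(th)
    if th>1.57: zf=.049+.121
    pts.append((round(xf-.021,4),-.023,round(zf-.0091,4)))
plan(pts)
a,_=shot("side","pics/side5.png"); c=a[150:260,230:400]; cv2.imwrite("pics/c5.png",cv2.resize(c[...,::-1],None,fx=4,fy=4,interpolation=2))
E
```

```text
10.1667 [-0.0804 -0.0218] 0.0351 q [-0.38  0.5  -0.29 -0.86 -1.15  0.72] f [-0.2 -0.3  0.2]
(np.float64(-0.081), -0.023, np.float64(0.0399)) [-0.26  0.06 -0.42] [0.4 0.  0.4]
(np.float64(-0.0817), -0.023, np.float64(0.0516)) [-1.09  0.13 -1.25] [0.4 0.  0.4]
(np.float64(-0.0804), -0.023, np.float64(0.0694)) [-2.35  0.   -2.51] [0.4 0.  0.4]
(np.float64(-0.0764), -0.023, np.float64(0.087)) [-3.59 -0.4  -3.75] [0.4 0.  0.4]
(np.float64(-0.0682), -0.023, np.float64(0.1031)) [-4.72 -1.22 -4.9 ] [0.4 0.  0.4]
(np.float64(-0.0575), -0.023, np.float64(0.1179)) [-5.76 -2.29 -5.95] [0.4 0.  0.4]
(np.float64(-0.0449), -0.023, np.float64(0.1308)) [-6.67 -3.55 -6.87] [0.4 0.  0.4]
(np.float64(-0.0304), -0.023, np.float64(0.1417)) [-7.43 -5.   -7.65] [0.4 0.  0.4]
(np.float64(-0.0144), -0.023, np.float64(0.1503)) [-8.03 -6.6  -8.27] [0.4 0.  0.4]
(np.float64(0.0026), -0.023, np.float64(0.1565)) [-8.45 -8.3  -8.71] [0.4 0.  0.4]
(np.float64(0.0204), -0.023, np.float64(0.16)) [ -8.69 -10.08  -8.97] [0.4 0.  0.4]
(np.float64(0.0349), -0.023, np.float64(0.1609)) [ -8.74 -11.53  -9.05] [0.4 0.  0.4]
(np.float64(0.0506), -0.023, 0.1609) [ -8.73 -13.1   -9.06] [0.4 0.  0.4]
(np.float64(0.0601), -0.023, 0.1609) [ -8.73 -14.05  -9.06] [0.4 0.  0.4]
```

View pics/c5.png

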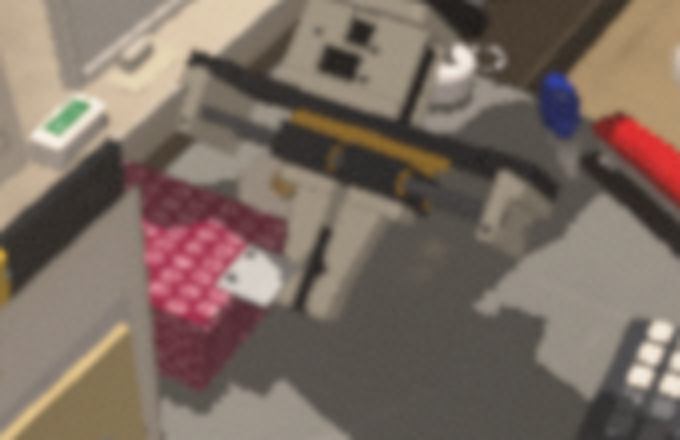

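The finger is tight against the tab's right side, with its tip below tab level. I'll lift 2 cm and check that the tab follows.

Request:
{"fn": "move_arm", "kwargs": {"rows": [{"translation":[-0.4,0,-0.4],"rot":[0,0,0],"hand":1},{"translation":[-0.8,0,-0.8],"rot":[0,0,0],"hand":1},{"translation":[-1.2,0,-1.2],"rot":[0,0,0],"hand":1},{"translation":[-1.6,0,-1.6],"rot":[0,0,0],"hand":1},{"translation":[-1.9,0,-1.9],"rot":[0,0,0],"hand":1},{"translation":[-1.9,0,-1.9],"rot":[0,0,0],"hand":1}]}}

```text
t: 10.72
eef_pos: [0.4763, -0.0548, 0.063]
ee_rot: [-3.139, 0.785, -1.758]
force: [-0.0, -0.5, -0.6]
width: 0.0004
gripper_force: 0.1
```

```bash
python3 - <<'E'
from h import *
plan([])
a,_=shot("side","pics/side6.png"); arm.grab_frame("top"); c=a[120:270,200:400]; cv2.imwrite("pics/c6.png",cv2.resize(c[...,::-1],None,fx=4,fy=4,interpolation=2))
for n in("side","top"):
  for l in("card_box","tab_end"):
    print(n,l,[(inB(q:=w(n,r["point"])),q[2].round(3),round(r["p"],2)) for r in arm.pinpoint(l,n)[:2]])
E
```

```text
10.7167 [-0.0796 -0.0238] 0.063 q [-0.38  0.46 -0.28 -0.85 -1.18  0.67] f [-0.  -0.5 -0.6]
side card_box [(array([ 0.005 , -0.0008]), np.float64(-0.007), 0.93)]
side tab_end [(array([-0.0696,  0.0025]), np.float64(0.081), 0.63)]
top card_box [(array([0.0005, 0.0036]), np.float64(0.002), 0.91)]
top tab_end [(array([-0.0761,  0.0028]), np.float64(0.078), 0.68)]
```

View pics/c6.png

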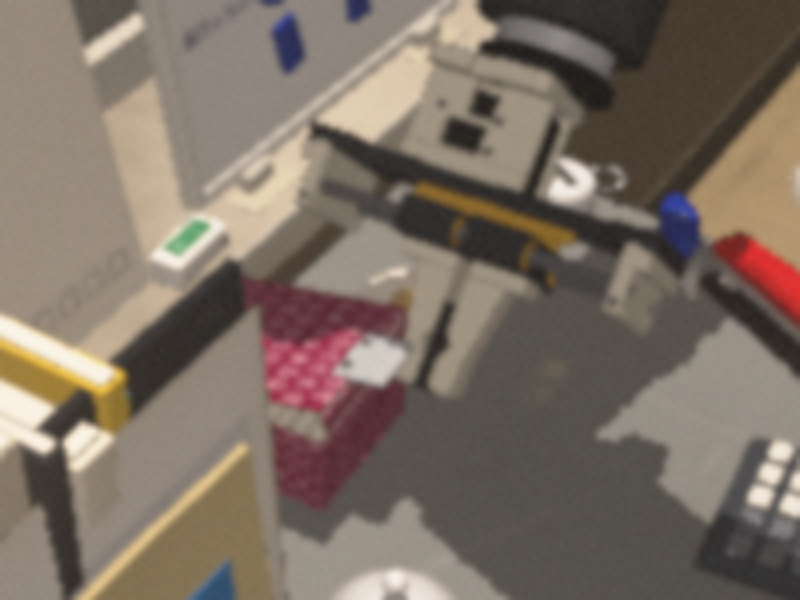

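The lid is up about 0.2 rad: the tab end measures z≈0.08 in both cameras, and the crop shows the tab at (375,360) resting on the finger. Continuing along the arc.

Request:
{"fn": "move_arm", "kwargs": {"rows": [{"translation":[-0.6,0,-0.5],"rot":[0,0,0],"hand":1},{"translation":[-1.2,-0.1,-1.1],"rot":[0,0,0],"hand":1},{"translation":[-1.8,-0.3,-1.6],"rot":[0,0,0],"hand":1},{"translation":[-2.4,-0.7,-2.2],"rot":[0,0,0],"hand":1},{"translation":[-2.9,-1.1,-2.7],"rot":[0,0,0],"hand":1},{"translation":[-3.5,-1.6,-3.3],"rot":[0,0,0],"hand":1},{"translation":[-4,-2.2,-3.8],"rot":[0,0,0],"hand":1},{"translation":[-4.5,-2.8,-4.2],"rot":[0,0,0],"hand":1}]}}

```text
t: 11.68
eef_pos: [0.5045, -0.0577, 0.1244]
ee_rot: [-3.14, 0.785, -1.759]
force: [0.4, -0.9, -1.0]
width: 0.0007
gripper_force: 0.3
```

```bash
python3 - <<'E'
from h import *
pts=[]
for th in (.85,.95,1.05,1.15,1.25,1.35,1.45,1.57,1.7,1.78):
    r=.121; xf=.056-r*np.cos(th); zf=.049+r*np.sin(th)
    pts.append((round(xf-.021,4),-.021,round(min(zf,.17)-.0091+(.17-zf if th>1.57 else 0)*0,4)))
plan(pts)
arm.grab_frame("side"); arm.grab_frame("top")
for n in("side","top"):
  for l in("card_box","tab_end"):
    print(n,l,[(inB(q:=w(n,r["point"])),q[2].round(3),round(r["p"],2)) for r in arm.pinpoint(l,n)[:2]])
E
```

```text
11.6833 [-0.0513 -0.0212] 0.1244 q [-0.36  0.39 -0.2  -0.82 -1.27  0.54] f [ 0.4 -0.9 -1. ]
(np.float64(-0.0449), -0.021, np.float64(0.1308)) [-0.46 -0.65 -0.44] [ 0.3 -0.   0.4]
(np.float64(-0.0354), -0.021, np.float64(0.1383)) [-0.99 -1.6  -0.98] [ 0.3 -0.   0.4]
(np.float64(-0.0252), -0.021, np.float64(0.1449)) [-1.45 -2.62 -1.45] [ 0.3 -0.   0.4]
(np.float64(-0.0144), -0.021, np.float64(0.1503)) [-1.82 -3.7  -1.84] [ 0.3 -0.   0.4]
(np.float64(-0.0032), -0.021, np.float64(0.1547)) [-2.13 -4.82 -2.15] [ 0.3 -0.   0.4]
(np.float64(0.0085), -0.021, np.float64(0.158)) [-2.35 -5.99 -2.39] [ 0.3 -0.   0.4]
(np.float64(0.0204), -0.021, np.float64(0.16)) [-2.49 -7.18 -2.54] [ 0.3 -0.   0.4]
(np.float64(0.0349), -0.021, np.float64(0.1609)) [-2.54 -8.63 -2.61] [ 0.3 -0.   0.4]
(np.float64(0.0506), -0.021, np.float64(0.1599)) [ -2.46 -10.2   -2.55] [ 0.3 -0.   0.4]
(np.float64(0.0601), -0.021, np.float64(0.1583)) [ -2.34 -11.15  -2.44] [ 0.3 -0.   0.4]
side card_box [(array([ 0.0058, -0.0008]), np.float64(-0.005), 0.74), (array([-0.1257,  0.1097]), np.float64(-0.001), 0.68)]
side tab_end [(array([-0.1246,  0.1114]), np.float64(-0.001), 0.68), (array([-0.0371,  0.0024]), np.float64(0.142), 0.66)]
top card_box [(array([0.0003, 0.0016]), np.float64(0.002), 0.81)]
top tab_end [(array([-0.0391,  0.0023]), np.float64(0.143), 0.89)]
```

Request:
{"fn": "move_arm", "kwargs": {"rows": [{"translation":[-0.5,-0.7,-0.5],"rot":[0,0,0],"hand":1},{"translation":[-1,-1.6,-1],"rot":[0,0,0],"hand":1},{"translation":[-1.4,-2.6,-1.4],"rot":[0,0,0],"hand":1},{"translation":[-1.8,-3.7,-1.8],"rot":[0,0,0],"hand":1},{"translation":[-2.1,-4.8,-2.1],"rot":[0,0,0],"hand":1},{"translation":[-2.3,-5.9,-2.3],"rot":[0,0,0],"hand":1},{"translation":[-2.4,-6.9,-2.4],"rot":[0,0,0],"hand":1},{"translation":[-2.5,-7.8,-2.5],"rot":[0,0,0],"hand":1}]}}

```text
t: 12.65
eef_pos: [0.5816, -0.0724, 0.1589]
ee_rot: [-3.141, 0.785, -1.76]
force: [0.9, 0.3, 0.6]
width: 0.0005
gripper_force: 0.0
```

Request:
{"fn": "move_arm", "kwargs": {"rows": [{"translation":[0,-0.7,0],"rot":[0,0,0],"hand":1},{"translation":[0,-1.3,0],"rot":[0,0,0],"hand":1},{"translation":[0,-1.9,0],"rot":[0,0,0],"hand":1},{"translation":[0,-2.5,0],"rot":[0,0,0],"hand":1},{"translation":[0,-3,0],"rot":[0,0,0],"hand":1},{"translation":[0,-3,0],"rot":[0,0,0],"hand":1}]}}

```text
t: 13.15
eef_pos: [0.6096, -0.0779, 0.1583]
ee_rot: [3.139, 0.786, -1.761]
force: [-2.0, 0.3, 0.3]
width: 0.0007
gripper_force: 0.0
```

```bash
python3 - <<'E'
from h import *
plan([(.055,-.021,.16)])
a,_=shot("side","pics/side7.png"); arm.grab_frame("top"); c=a[120:270,200:400]; cv2.imwrite("pics/c7.png",cv2.resize(c[...,::-1],None,fx=4,fy=4,interpolation=2))
for n in("side","top"):
  for l in("card_box","tab_end"):
    print(n,l,[(inB(q:=w(n,r["point"])),q[2].round(3),round(r["p"],2)) for r in arm.pinpoint(l,n)[:2]])
E
```

```text
13.15 [ 0.0557 -0.0203] 0.1583 q [-0.33  0.47  0.04 -0.8  -1.36  0.4 ] f [-2.   0.3  0.3]
(0.055, -0.021, 0.16) [-0.08  0.07 -0.17] [0.4 0.  0.3]
side card_box [(array([ 0.0058, -0.0004]), np.float64(-0.005), 0.88)]
side tab_end [(array([0.0994, 0.0014]), np.float64(0.173), 0.89)]
top card_box [(array([-0.0035,  0.0015]), np.float64(0.001), 0.75)]
top tab_end []
```

View pics/c7.png

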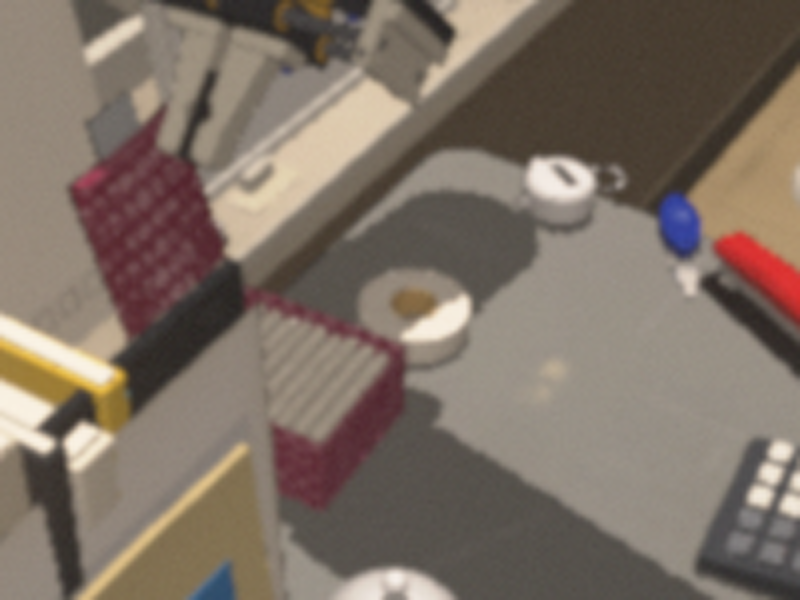

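The lid is past upright and on its stop: the tab end is 43 mm behind the hinge at z 0.173, so about 1.9 rad. Now I retreat straight back, then up.

Request:
{"fn": "move_arm", "kwargs": {"rows": [{"translation":[0,1.5,0],"rot":[0,0,0],"hand":1},{"translation":[0,4,0],"rot":[0,0,0],"hand":1},{"translation":[0,7,0],"rot":[0,0,0],"hand":1},{"translation":[0,10,0],"rot":[0,0,0],"hand":1},{"translation":[-2,13,-2],"rot":[0,0,0],"hand":1},{"translation":[-4,15,-4],"rot":[0,0,0],"hand":1},{"translation":[-6,16,-6],"rot":[0,0,0],"hand":1},{"translation":[-6,16,-6],"rot":[0,0,0],"hand":1}]}}

```text
t: 14.12
eef_pos: [0.4526, -0.0485, 0.2491]
ee_rot: [-3.128, 0.783, -1.751]
force: [1.0, 0.0, 0.2]
width: 0.0003
gripper_force: 0.0
```

```bash
python3 - <<'E'
from h import *
plan([])
shot("side","pics/side8.png"); shot("top","pics/top8.png")
for n in("side","top"):
  for l in("card_box","tab_end","desk_bell","glue_stick","tape_roll"):
    print(n,l,[(inB(q:=w(n,r["point"])),q[2].round(3),round(r["p"],2)) for r in arm.pinpoint(l,n)[:1]])
E
```

```text
14.1167 [-0.104  -0.0223] 0.2491 q [-0.37  0.16 -0.19 -0.78 -1.44  0.38] f [1.  0.  0.2]
side card_box [(array([ 0.0049, -0.0037]), np.float64(-0.005), 0.81)]
side tab_end [(array([1.048e-01, 1.000e-04]), np.float64(0.174), 0.89)]
side desk_bell [(array([-0.126 ,  0.1112]), np.float64(-0.001), 0.72)]
side glue_stick []
side tape_roll [(array([-0.019 , -0.1046]), np.float64(-0.001), 0.63)]
top card_box [(array([-0.0046, -0.0007]), np.float64(0.003), 0.77)]
top tab_end [(array([ 0.1022, -0.0006]), np.float64(0.171), 0.68)]
top desk_bell [(array([-0.1307,  0.1127]), np.float64(-0.0), 0.97)]
top glue_stick [(array([0.0174, 0.0863]), np.float64(0.002), 0.75)]
top tape_roll [(array([-0.0237, -0.1089]), np.float64(0.004), 0.61)]
```

View pics/side8.png

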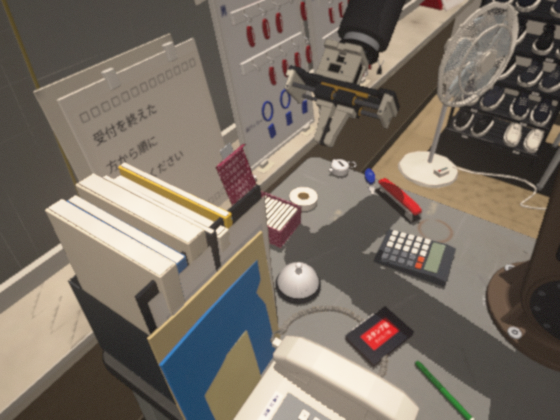

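The lid stands open at px (238,175), the bell is clear at (298,280), and the arm is free of everything.

```bash
python3 -c "
from station import arm; print(arm.job_done())"
```

```text
the job is handed in; nothing more can be done
None
```

I pushed the bell about 112 mm to the left of the box's centre line, clear of its front, then flipped the lid from under its tab; it leans open on its stop. The box, glue stick and tape roll read in place within camera error, and the job was handed in at about 15 s; no verdict was shown.

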